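# Unlock the lid stay and shut the lemon chest

### The arm

A 6-joint arm with a two-finger parallel gripper is mounted at the origin on a cart in front of the work surface, level with it; the furniture and walls round the work are solid. World frame = base frame: x ahead of the robot, y to its left, z up, the work surface at z = 0. Lengths are in m, angles in rad, forces in N, time in s.
With the tool pointing down it reaches from about 0.325 to 0.9 m from the base axis. Payload 6.1 kg.
Tool frame: the origin (TCP) lies between the finger pads; the fingertips stand 11 mm ahead of it and the grasp point (between the pads) lies 8 mm behind it; z points along the fingers, y is the line along which they close (so a half turn about z gives the same grasp; the last joint's range is limited). The gripper opens to 87 mm and grips with 3 to 60 N. Pads are 19 mm wide; open, the fingers measure 117 mm over their backs; the gripper's body (75 mm by 190 mm) begins 51 mm behind the grasp point.
Start: joints at [1.105, 0.22, 1.526, -0, 1.395, -0.126], TCP at [0.208, 0.589, 0.234] pointing down, gripper open.
Joint ranges: [-2.98, 2.98], [-0.91, 2.08], [0.09, 2.57], [-1.24, 4.39], [0.2, 2.65], [-2.68, 2.68]. Speed limits (rad/s): [2.57, 2.57, 3.01, 3.14, 3.14, 3.14].

### API

Orientations are given as a unit quaternion [w, x, y, z].
In Python, from bench import status, viewer, sign_off gives the robot as it stands.
- The arm moves only by the shell command python3 -m creep 'ROWS' [FORCE]. ROWS is JSON, one flat list of numbers, 7 for each row, row after row: the shift along the tool's x, y, z each as a share of 0.8 m, from -1 to 1, then the turn, a rotation vector about the tool's x, y, z each as a share of pi rad, from -1 to 1, then the gripper command: -1 is shut, 1 is fully open, values between are in proportion. In form: [tx, ty, tz, rx, ry, rz, claw, tx, ty, tz, rx, ry, rz, claw, ...]. A call has exactly 8 rows; each row is the pose to reach, as a shift and turn from the pose commanded when the call began, along the tool's axes at that moment, turning the shorter way round; what a row does not reach only later rows make up. A row lasts 1/10 s, in which the tool goes at most 50 mm and 8.59 degrees, less where a joint would pass 70% of its speed; a pose out of reach is approached as far as the arm can. A call with a number of a shift or a turn outside -1 to 1 is refused whole. A call with a gripper value outside its range is refused whole. The fingers move at their own pace and stop on an object; FORCE is the grip in N (left out, the last holds). Time passes only in rows, so rows that repeat a pose let the fingers close, or fill a call up. It gives the time, the measured TCP pose, the force, the opening and the grip force at its end, in the units of the state.
- status.sense(): the state, without advancing time (a new reading comes with each control period).
- viewer.grab_frame(name): name is "scene" or "top"; returns a dict with "frame" (400x640x3 uint8, blue, green, red), "fx", "fy", "cx", "cy" (pixels), "k1" (the pictures are not rectified: a ray, as slopes to the right and down, at radius r is drawn at 1 + k1 r^2 times it, then the intrinsics apply), "rvec" (rotation vector, rad) and "tvec" (3), from world to camera coordinates, as OpenCV has them. Camera axes: x right, y down, z forward; pixel columns grow to the right and rows downward; lengths in m; the calibration is good to about 2 mm. A picture is of the moment at which its call begins. There is no depth.
- sign_off(): hands the job in; it is judged then, once.
Trained networks look in a picture, given as the dict that the camera call returned (one of the last four; its "shot" number tells which), for a name from the list of things; names that differ only in an ending like _2 or _b are one class to them, and where a whole thing is asked for, a point or a joint stands for the part that bears it (a point fixed in the world has none). Each returns a list of dicts, best first, with "confidence" (0 to 1); they miss things now and then, are a little off and sometimes report something else, mostly with a low value. They report only what shows in the picture. A call takes as long as a camera call.
- viewer.boxes_of(picture, name): "centre" ([column, row] in pixels, amid what is visible of it).
- viewer.regions_of(picture, name): "mask" (400x640 bool, what is visible of it) and "centre" ([column, row] in pixels, amid what is visible of it).
- viewer.landmark_of(picture, name): "centre" ([column, row] in pixels: a listed point, or the origin of a listed thing).
The state is a dict: "clock": time; "joint_positions": joint angles; "qd": joint speeds; "joint_torque": joint torques, N m; "tcp_pos": TCP position; "ee_rot": TCP orientation; "ft_force": force on the tool from outside, world axes, zero at the start; "wrist_torque": the same for the moment, N m; "width": finger opening in m; "grasp_force": force on a finger pad.
Only numpy, scipy, OpenCV 4.12 (cv2) and the standard library are available. Lean on these libraries where they do the work, as an engineer would, in place of code of your own. Each camera call takes 0.05 s, during which the arm holds its last target. There are 200 camera calls.

### The job

Two matching wooden chests stand open on the worktop, each lid propped up by a locked folding stay on the chest's right-hand side. On the chest that holds the lemons, lift the knee of the stay by its pin until it is well past centre and unlocked, then lower the lid gently until it is fully shut. Leave the empty chest open as it is.

Things in the scene. Friction and masses are not known exactly. Their poses are not given: they have to be found in the camera images.
- fruit_box: Light wooden chest with three lemons, fixed, 170 (x) x 180 x 100 mm high. Origin: centre of its underside; x to its back (hinge side), y left, z up; offsets here are mm in this frame. Lid 176 long, 180 wide, 12 thick, hinged on the line x=85, z=107 (mid-thickness), free edge to the front. Stay along y=-94 to -108: lower link (95 long) pivots on the chest at x=-65, z=50, upper one on the lid; they meet at the knee.
- fruit_box_pin (a point): Grip of the knee pin: steel bar 14 mm thick along chest y, free from y=-108 to -182, 22 mm disc at its end; this point y=-154, at start x=5, z=114. It moves on the lower link's arc, first up and to the front in about equal parts (about 4 N); centre is passed after 8 mm. After 45 mm it is unlocked; after 75 mm the lid is down to 50 degrees. It stays put when let go. With the lid shut: x=-88, z=142.
- fruit_box_lid (a joint): Lemon chest's lid, rad: 0 propped open (75 degrees above shut), grows as it closes, 1.31 fully shut (stop). Locked while the knee hangs below centre. Once unlocked, its stiff friction hinge keeps it where it is left: push it down on its outer face near the free edge (a few N); from 50 degrees it can be pressed straight down, about 100 mm in front of the hinge line.
- empty_box_edge (a point): Middle of the free edge of the open lid of the empty chest, which is like the other chest in every way but holds nothing; about 277 mm above the worktop, 176 mm from its hinge line. It must stay where it is.

How it is judged:
By the outcome, as a careful person would: the job done as asked, in the order asked, and still so for the second after the job is handed in, with the robot touching nothing.
It also fails if it takes over 48 s, if anything falls off the work surface, if the arm or the gripper's body presses on something with over 40 N, if the wrist force passes 120 N, or if a joint passes its speed limit or range.

## Working session

There is one attempt and no reset: what is moved stays moved. The work goes in short steps, Python scripts to look and compute and a shell command to move; the robot and the scene stay as the last step left them, time stands still between calls to the robot, and variables do not carry over. Pictures are saved under pics/ and viewed, at most 10 in all, crops included, and the job is handed in when it is done.

```bash
mkdir -p pics; cat > h.py <<'E'
import numpy as np,cv2
from bench import status,viewer
def cam(f):
    return cv2.Rodrigues(np.array(f["rvec"],float))[0],np.array(f["tvec"],float).ravel()
def K(f): return np.array([[f["fx"],0,f["cx"]],[0,f["fy"],f["cy"]],[0,0,1.]])
def ray(f,px):
    # slopes s drawn at s*(1+k1 r^2)
    R,t=cam(f)
    s=cv2.undistortPoints(np.array([[px]],float),K(f),np.array([f["k1"],0,0,0,0.])).ravel()
    return -R.T@t,R.T@np.array([s[0],s[1],1])
def proj(f,P):
    return cv2.projectPoints(np.array(P,float).reshape(-1,1,3),np.array(f["rvec"],float),np.array(f["tvec"],float),K(f),np.array([f["k1"],0,0,0,0.]))[0].reshape(-1,2)
def tri(a,b):
    (o1,d1),(o2,d2)=a,b
    A=np.c_[d1,-d2];s=np.linalg.lstsq(A,o2-o1,rcond=None)[0]
    p,q=o1+s[0]*d1,o2+s[1]*d2
    return (p+q)/2,np.linalg.norm(p-q)
def onz(f,px,z):
    o,d=ray(f,px);return o+d*(z-o[2])/d[2]
E
python3 - <<'E'
from h import *
s=status.sense();print({k:np.round(v,3) for k,v in s.items()})
for n in("scene","top"):
    f=viewer.grab_frame(n);cv2.imwrite(f"pics/{n}0.png",f["frame"])
    print(n,ray(f,[320,200]),f["k1"])
    for o in("fruit_box","fruit_box_pin","empty_box_edge","fruit_box_lid"):
        for k in("landmark_of","boxes_of"):
            try: print(o,k,[(np.round(d["centre"],1),round(d["confidence"],2)) for d in getattr(viewer,k)(f,o)])
            except Exception as e: print(o,k,e)
E
```

```text
{'clock': np.float64(0.0), 'joint_positions': array([ 1.105,  0.221,  1.528, -0.   ,  1.395, -0.126]), 'qd': array([-0.   , -0.   , -0.001,  0.001, -0.   ,  0.001]), 'joint_torque': array([ -0.   , -49.46 , -38.738,   0.07 ,   0.057,  -0.   ]), 'tcp_pos': array([0.208, 0.589, 0.232]), 'ee_rot': array([-0.   ,  0.169,  0.986, -0.001]), 'ft_force': array([ 0.069, -0.898, -0.098]), 'wrist_torque': array([ 0.011, -0.012,  0.017]), 'grasp_force': np.float64(0.0), 'width': np.float64(0.087)}
scene (array([-0.11219328, -0.63307687,  0.7753577 ]), array([ 0.65790636,  0.47709614, -0.58274274])) 0.02120043275430603
fruit_box landmark_of [(array([226.7, 222.9]), 0.89)]
fruit_box boxes_of [(array([227.8, 191.9]), 0.73)]
fruit_box_pin landmark_of [(array([276.8, 203.6]), 0.7)]
fruit_box_pin boxes_of [(array([265.5, 202. ]), 0.87)]
empty_box_edge landmark_of [(array([378.4, 173.2]), 0.72)]
empty_box_edge boxes_of [(array([378.1, 202.3]), 0.58)]
fruit_box_lid landmark_of it knows: empty_box_edge, fruit_box, fruit_box_pin
fruit_box_lid boxes_of [(array([232.5, 146.3]), 0.67)]
top (array([ 0.33630052, -0.1300187 ,  1.29962459]), array([ 0.18397865, -0.01523807, -0.98290524])) -0.06379701122496191
fruit_box landmark_of [(array([224.8, 214.4]), 0.78)]
fruit_box boxes_of [(array([218.1, 209.5]), 0.6), (array([364. , 175.8]), 0.23), (array([199.9, 182.9]), 0.18)]
fruit_box_pin landmark_of [(array([273.5, 195.1]), 0.51)]
fruit_box_pin boxes_of [(array([272.9, 195.6]), 0.64)]
empty_box_edge landmark_of [(array([368.6, 177.9]), 0.67)]
empty_box_edge boxes_of [(array([363.7, 174.1]), 0.6)]
fruit_box_lid landmark_of it knows: empty_box_edge, fruit_box, fruit_box_pin
fruit_box_lid boxes_of [(array([204.2, 181.4]), 0.86)]
```

View pics/scene0.png

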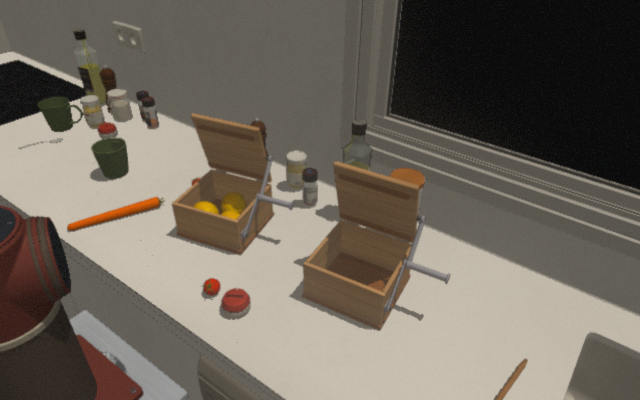

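View pics/top0.png

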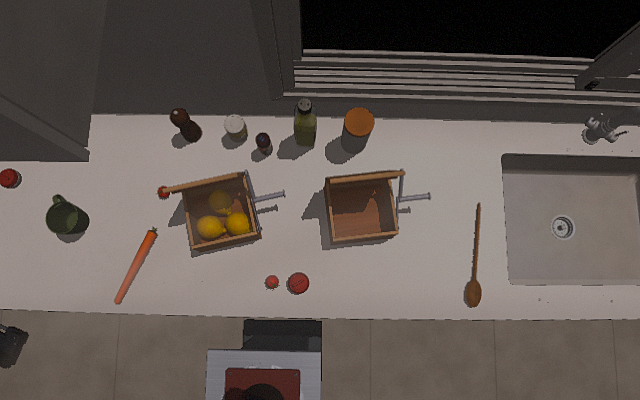

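The lemon chest is the left one (scene about (225,210), top about (222,213)), and its knee pin sticks out to the right, ending at (285,193) in top. The empty chest is on the right, at (362,208) in top. Next I fit the chest pose.

```bash
cat >> h.py <<'E'
from scipy.spatial.transform import Rotation as Ro
def w(p,P):
    c,s=np.cos(p[2]),np.sin(p[2]);P=np.atleast_2d(np.array(P,float))
    return np.c_[p[0]+c*P[:,0]-s*P[:,1],p[1]+s*P[:,0]+c*P[:,1],P[:,2]]
def rows(target,Rt):
    s=status.sense();q=s["ee_rot"];R=Ro.from_quat([q[1],q[2],q[3],q[0]])
    d=R.inv().apply(np.array(target)-s["tcp_pos"])
    return np.round(d/.8,4),np.round((R.inv()*Rt).as_rotvec()/np.pi,4)
E
python3 - <<'E'
from h import *
from scipy.optimize import least_squares
s=viewer.grab_frame("scene");t=viewer.grab_frame("top")
g=lambda f,n:viewer.landmark_of(f,n)[0]["centre"]
obs=[]
for f in(s,t):
    obs+=[(f,[0,0,0],g(f,"fruit_box"),1),(f,[.005,-.154,.114],g(f,"fruit_box_pin"),1)]
# rim front corners picked by eye
obs+=[(t,[-.085,.09,.1],[190,250],.5),(t,[-.085,-.09,.1],[261,237],.5)]
for n in("fruit_box","fruit_box_pin","empty_box_edge"):
    print(n,tri(ray(s,g(s,n)),ray(t,g(t,n))))
def r(p): return np.concatenate([k*(proj(f,w(p,P))[0]-np.array(c)) for f,P,c,k in obs])
for y0 in(0,.3):
    o=least_squares(r,[.6,.2,y0],loss="soft_l1");print(o.x,np.round(r(o.x).reshape(-1,2),1))
p=o.x;np.save("p.npy",p);print("pin",w(p,[.005,-.154,.114]))
for f,n in((s,"scene"),(t,"top")):
    im=f["frame"].copy()
    P=[[a,b,c] for a in(-.085,.085) for b in(-.09,.09) for c in(0,.1)]+[[.005,-.108,.114],[.005,-.154,.114],[.005,-.182,.114],[.0395,.09,.277],[.0395,-.09,.277]]
    for q in proj(f,w(p,P)): cv2.circle(im,tuple(int(round(v)) for v in q),1,(255,0,255),-1)
    c=proj(f,w(p,[0,-.05,.1]))[0].astype(int)
    cv2.imwrite(f"pics/{n}1.png",cv2.resize(im[max(c[1]-90,0):c[1]+70,c[0]-90:c[0]+110],None,fx=3.5,fy=3.5))
a,b=[cv2.imread(f"pics/{n}1.png") for n in("scene","top")]
cv2.imwrite("pics/both1.png",cv2.resize(np.vstack([a[:,:700],b[:,:700]]),None,fx=.53,fy=.53))
E
```

```text
fruit_box (array([0.53008097, 0.12790415, 0.00582912]), np.float64(0.0028265220794965393))
fruit_box_pin (array([ 0.55906061, -0.02850917,  0.12833561]), np.float64(0.006180743388743668))
empty_box_edge (array([ 0.59248631, -0.25402304,  0.26942528]), np.float64(0.0026258995470649425))
[0.52900543 0.12765205 0.20133379] [[-0.6  2.1]
 [ 1.1  2.7]
 [ 0.8  0.3]
 [-2.7 -0.3]
 [-0.3 -1.7]
 [-2.7 -1.2]]
[0.52900543 0.12765205 0.20133378] [[-0.6  2.1]
 [ 1.1  2.7]
 [ 0.8  0.3]
 [-2.7 -0.3]
 [-0.3 -1.7]
 [-2.7 -1.2]]
pin [[ 0.56470079 -0.02223738  0.114     ]]
```

View pics/both1.png

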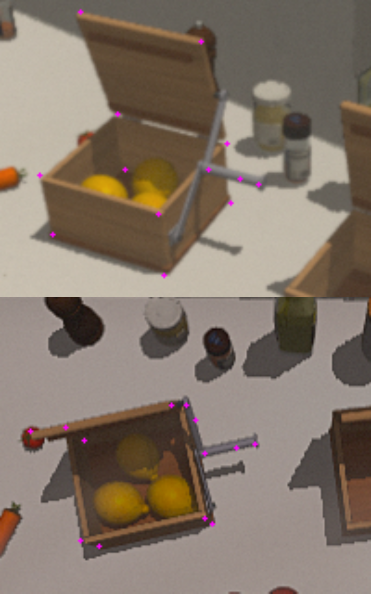

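The fitted points lie on the chest and the bar in both pictures, to within about 2 px. I approach in front of the chest, then move in along the chest's x.

```bash
cat >> h.py <<'E'
def ori(p,tilt=0):
    c,s=np.cos(p[2]),np.sin(p[2]);y=np.array([c,s,0]);z=np.array([0,0,-1.])
    return Ro.from_matrix(np.c_[np.cross(y,z),y,z])
E
python3 - <<'E'
from h import *
p=np.load("p.npy");R=ori(p)
for P in([-.2,-.158,.27],[.005,-.158,.24],[.005,-.158,.106]):
    t=w(p,P)[0];print(t,*rows(t,R))
E
```

```text
[ 0.36464155 -0.06715174  0.27      ] [-0.4577 -0.7085 -0.0456] [ 0.     -0.      0.3278]
[ 0.5655007  -0.02615659  0.24      ] [-0.6774 -0.5765 -0.0081] [ 0.     -0.      0.3278]
[ 0.5655007  -0.02615659  0.106     ] [-0.6774 -0.5765  0.1594] [ 0.     -0.      0.3278]
```

```bash
R='-0.4577,-0.7085,-0.0456,0,0,0.3278,1'; python3 -m creep '[-0.4577,-0.7085,-0.0456,0,0,0.3278,1,-0.4577,-0.7085,-0.0456,0,0,0.3278,1,-0.4577,-0.7085,-0.0456,0,0,0.3278,1,-0.4577,-0.7085,-0.0456,0,0,0.3278,1,-0.4577,-0.7085,-0.0456,0,0,0.3278,1,-0.4577,-0.7085,-0.0456,0,0,0.3278,1,-0.4577,-0.7085,-0.0456,0,0,0.3278,1,-0.4577,-0.7085,-0.0456,0,0,0.3278,1]'
python3 -c "
from h import *
p=np.load('p.npy');R=ori(p)
for P in([-.2,-.158,.27],[.005,-.158,.24]):print(*rows(w(p,P)[0],R))"
```

```text
clock: 2.2
tcp_pos: [0.3008, 0.1991, 0.2555]
ee_rot: [0.0, 0.634, 0.774, 0.001]
ft_force: [0.5, -1.2, -0.6]
width: 0.0872
grasp_force: 0.0
[-0.342   0.0127 -0.0182] [ 0.0005 -0.     -0.0009]
[-0.3412  0.2689  0.0197] [ 0.0005 -0.     -0.0009]
```

```bash
python3 -m creep '[-0.342,0.0127,-0.018,0,0,0,1,-0.342,0.0127,-0.018,0,0,0,1,-0.342,0.0127,-0.018,0,0,0,1,-0.342,0.0127,-0.018,0,0,0,1,-0.342,0.0127,-0.018,0,0,0,1,-0.341,0.07,-0.01,0,0,0,1,-0.341,0.12,-0.01,0,0,0,1,-0.341,0.18,0.01,0,0,0,1]'
python3 -c "
from h import *
p=np.load('p.npy');R=ori(p)
for P in([.005,-.158,.24],[.005,-.158,.106]):print(*rows(w(p,P)[0],R))"
```

```text
clock: 3.0
tcp_pos: [0.4988, -0.0398, 0.2495]
ee_rot: [0.002, 0.634, 0.773, 0.001]
ft_force: [0.4, -0.4, 0.9]
width: 0.087
grasp_force: 0.0
[0.0005 0.0851 0.0122] [ 0.0014  0.0008 -0.0013]
[0.0008 0.0843 0.1797] [ 0.0014  0.0008 -0.0013]
```

```bash
python3 -m creep '[0.0005,0.0851,0.012,0,0,0,1,0.0005,0.0851,0.012,0,0,0,1,0.0005,0.0851,0.06,0,0,0,1,0.0005,0.085,0.11,0,0,0,1,0.0005,0.0848,0.125,0,0,0,1,0.0005,0.0848,0.125,0,0,0,1,0.0005,0.0848,0.125,0,0,0,1,0.0005,0.0848,0.125,0,0,0,1]'
python3 - <<'E'
from h import *
p=np.load('p.npy');R=ori(p)
print(*rows(w(p,[.005,-.158,.106])[0],R))
ims=[]
for n in("scene","top"):
    f=viewer.grab_frame(n)
    c=proj(f,w(p,[0.005,-.154,.114]))[0].astype(int);im=f["frame"]
    ims.append(cv2.resize(im[c[1]-50:c[1]+50,c[0]-65:c[0]+65],None,fx=4,fy=4,interpolation=cv2.INTER_CUBIC))
    d=viewer.landmark_of(f,"fruit_box_pin");print(n,d[:1],c)
    if d: print(onz(f,d[0]["centre"],.114))
cv2.imwrite("pics/pin2.png",cv2.resize(np.vstack(ims),None,fx=.74,fy=.74))
E
```

```text
clock: 3.8
tcp_pos: [0.564, -0.0244, 0.1501]
ee_rot: [0.002, 0.633, 0.774, 0.001]
ft_force: [0.2, -0.5, -0.2]
width: 0.0869
grasp_force: 0.0
[-0.0025  0.0012  0.0552] [ 0.0013  0.0005 -0.0001]
scene [{'centre': [276.5, 202.1], 'confidence': 0.75}] [278 203]
[ 0.56479333 -0.01575294  0.114     ]
top [] [273 196]
```

View pics/pin2.png

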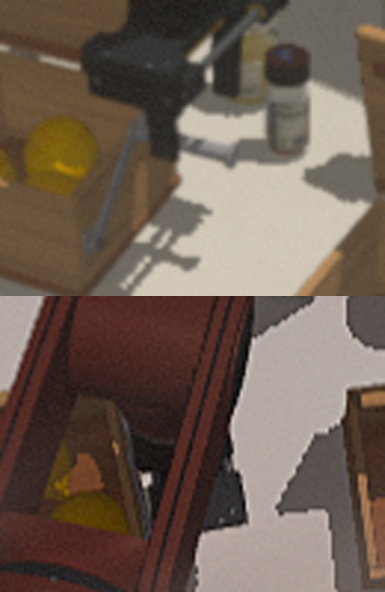

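The fingers straddle the bar: the front finger is at (165,140) in the crop and the disc stands clear to its right at (237,152). I go down and close lightly.

```bash
python3 -m creep '[-0.0025,0.0012,0.03,0,0,0,1,-0.0025,0.0012,0.055,0,0,0,1,-0.0025,0.0012,0.055,0,0,0,0,-0.0025,0.0012,0.055,0,0,0,-1,-0.0025,0.0012,0.055,0,0,0,-1,-0.0025,0.0012,0.055,0,0,0,-1,-0.0025,0.0012,0.055,0,0,0,-1,-0.0025,0.0012,0.055,0,0,0,-1]' 12

```

```text
clock: 4.8
tcp_pos: [0.564, -0.0258, 0.1039]
ee_rot: [0.0, 0.632, 0.775, 0.0]
ft_force: [-0.0, -0.2, 0.2]
width: 0.0469
grasp_force: 0.0
```

```bash
python3 -m creep '[0,0,0,0,0,0,-1,0,0,0,0,0,0,-1,0,0,0,0,0,0,-1,0,0,0,0,0,0,-1,0,0,0,0,0,0,-1,0,0,0,0,0,0,-1,0,0,0,0,0,0,-1,0,0,0,0,0,0,-1]' 12

```

```text
clock: 5.6
tcp_pos: [0.5652, -0.0257, 0.1046]
ee_rot: [0.002, 0.632, 0.775, 0.001]
ft_force: [4.6, 1.0, 4.6]
width: 0.0132
grasp_force: 11.5
```

```bash
python3 -m creep '[0,0,0,0,0,0,-1,0,-0.0022,-0.0022,0,0,0,-1,0,-0.0044,-0.0045,0,0,0,-1,0,-0.0066,-0.0066,0,0,0,-1,0,-0.0089,-0.0088,0,0,0,-1,0,-0.0136,-0.0128,0,0,0,-1,0,-0.0188,-0.0166,0,0,0,-1,0,-0.0188,-0.0166,0,0,0,-1]' 25

```

```text
clock: 6.4
tcp_pos: [0.5488, -0.0296, 0.117]
ee_rot: [0.001, 0.632, 0.775, -0.0]
ft_force: [2.0, -4.1, 1.3]
width: 0.0124
grasp_force: 24.8
```

```bash
python3 -m creep '[0,-0.0052,-0.0035,0,0,0,-1,0,-0.0105,-0.0068,0,0,0,-1,0,-0.016,-0.0097,0,0,0,-1,0,-0.0216,-0.0123,0,0,0,-1,0,-0.0275,-0.0146,0,0,0,-1,0,-0.0335,-0.0168,0,0,0,-1,0,-0.0395,-0.0184,0,0,0,-1,0,-0.0395,-0.0184,0,0,0,-1]' 25

```

```text
clock: 7.2
tcp_pos: [0.5155, -0.0368, 0.129]
ee_rot: [-0.001, 0.633, 0.774, -0.003]
ft_force: [1.6, -9.3, -7.8]
width: 0.0123
grasp_force: 25.3
```

```bash
python3 -m creep '[0,-0.003,-0.0007,0,0,0,-1,0,-0.006,-0.0014,0,0,0,-1,0,-0.012,-0.0024,0,0,0,-1,0,-0.0183,-0.0032,0,0,0,-1,0,-0.0245,-0.0036,0,0,0,-1,0,-0.0307,-0.0037,0,0,0,-1,0,-0.0307,-0.0037,0,0,0,-1,0,-0.0307,-0.0037,0,0,0,-1]' 25
python3 - <<'E'
from h import *
f=viewer.grab_frame("scene");cv2.imwrite("pics/scene3.png",f["frame"][80:320,120:480])
E
```

```text
clock: 8.0
tcp_pos: [0.492, -0.0423, 0.1319]
ee_rot: [-0.0, 0.633, 0.774, -0.003]
ft_force: [3.7, -11.8, -10.9]
width: 0.013
grasp_force: 25.3
```

View pics/scene3.png

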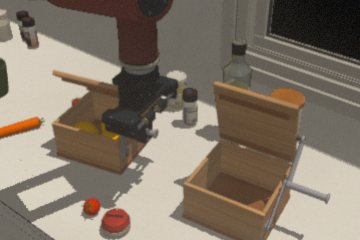

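The lid is down to about 45–50° at crop (85,90), and the knee is well past centre. The empty chest is unchanged. I release the pin and go up.

```bash
python3 -m creep '[0,0,0,0,0,0,0,0,0,0,0,0,0,0,0,0,0,0,0,0,0,0,0,0,0,0,0,0,0,0,0,0,0,0,0,0,0,0,0,0,0,0,0,0,-0.03,0,0,0,0,0,0,-0.09,0,0,0,0,0,0,-0.15,0,0,0,0]'
python3 - <<'E'
from h import *
p=np.load('p.npy');R=ori(p)
print(w(p,[-.02,0,.31]))
for P in([-.065,-.158,.31],[-.02,0,.31]):print(*rows(w(p,P)[0],R))
E
```

```text
[[0.50940942 0.12365252 0.31      ]]
[ 0.0008  0.0054 -0.2227] [-0.0015  0.0009 -0.0002]
[ 0.1983  0.0616 -0.2235] [-0.0015  0.0009 -0.0002]$: bad value
```

```bash
python3 -m creep '[0,0,0,0,0,0,0, 0,0,0,0,0,0,0, 0,0,0,0,0,0,0, 0,0,0,0,0,0,0, 0,0,0,0,0,0,0, 0,0,-0.03,0,0,0,0, 0,0,-0.09,0,0,0,0, 0,0,-0.15,0,0,0,0]'
python3 - <<'E'
from h import *
p=np.load('p.npy');R=ori(p)
for P in([-.065,-.158,.31],[-.02,0,.31]):print(*rows(w(p,P)[0],R))
E
```

```text
clock: 8.85
tcp_pos: [0.4928, -0.0396, 0.2548]
ee_rot: [-0.001, 0.632, 0.775, -0.001]
ft_force: [0.4, 0.1, 0.4]
width: 0.043
grasp_force: 0.0
[-0.0017  0.0047 -0.069 ] [-0.0008 -0.0004  0.    ]
[ 0.1958  0.0609 -0.0689] [-0.0008 -0.0004  0.    ]
```

```bash
python3 -m creep '[0,0.0047,-0.06,0,0,0,-1, 0,0.0047,-0.069,0,0,0,-1, 0.06,0.02,-0.069,0,0,0,-1, 0.12,0.04,-0.069,0,0,0,-1, 0.18,0.06,-0.069,0,0,0,-1, 0.1958,0.0609,-0.069,0,0,0,-1, 0.1958,0.0609,-0.069,0,0,0,-1, 0.1958,0.0609,-0.069,0,0,0,-1]' 20
python3 - <<'E'
from h import *
p=np.load('p.npy');R=ori(p)
for P in([-.02,0,.31],[-.015,0,.12]):print(*rows(w(p,P)[0],R))
f=viewer.grab_frame("scene");cv2.imwrite("pics/scene4.png",f["frame"][80:320,120:480])
E
```

```text
clock: 9.65
tcp_pos: [0.51, 0.1227, 0.309]
ee_rot: [-0.0, 0.632, 0.775, -0.001]
ft_force: [-1.0, 0.1, 0.5]
width: 0.0005
grasp_force: 0.0
[ 0.0013 -0.0005 -0.0012] [-0.0003  0.0002  0.0002]
[0.0015 0.006  0.2363] [-0.0003  0.0002  0.0002]
```

View pics/scene4.png

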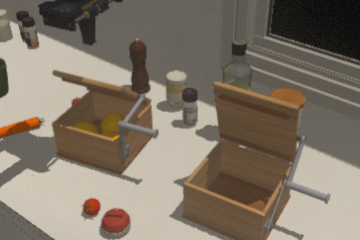

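The lid stands at about 45° at crop (100,90), with the knee up. The closed fingers are above it, so I press down slowly.

```bash
python3 -m creep '[0,0.006,0.03,0,0,0,-1, 0,0.006,0.055,0,0,0,-1, 0,0.006,0.068,0,0,0,-1, 0,0.006,0.076,0,0,0,-1, 0,0.006,0.083,0,0,0,-1, 0,0.006,0.09,0,0,0,-1, 0,0.006,0.097,0,0,0,-1, 0,0.006,0.104,0,0,0,-1]'
python3 -m creep '[0,0,0.006,0,0,0,-1, 0,0,0.012,0,0,0,-1, 0,0,0.018,0,0,0,-1, 0,0,0.024,0,0,0,-1, 0,0,0.030,0,0,0,-1, 0,0,0.036,0,0,0,-1, 0,0,0.042,0,0,0,-1, 0,0,0.048,0,0,0,-1]'
```

```text
clock: 10.5
tcp_pos: [0.5153, 0.1242, 0.2264]
ee_rot: [0.0, 0.632, 0.775, 0.0]
ft_force: [0.5, 0.1, 0.3]
width: 0.0006
grasp_force: 0.0
clock: 11.3
tcp_pos: [0.515, 0.1242, 0.1875]
ee_rot: [0.0, 0.633, 0.775, -0.0]
ft_force: [-0.1, -0.5, 1.0]
width: 0.0003
grasp_force: 0.4
```

```bash
python3 -m creep '[0,0,0.006,0,0,0,-1, 0,0,0.012,0,0,0,-1, 0,0,0.018,0,0,0,-1, 0,0,0.024,0,0,0,-1, 0,0,0.030,0,0,0,-1, 0,0,0.036,0,0,0,-1, 0,0,0.042,0,0,0,-1, 0,0,0.042,0,0,0,-1]'
python3 - <<'E'
from h import *
f=viewer.grab_frame("scene");cv2.imwrite("pics/scene5.png",cv2.resize(f["frame"][110:290,130:370],None,fx=2,fy=2))
E
```

```text
clock: 12.1
tcp_pos: [0.5144, 0.1241, 0.1533]
ee_rot: [-0.001, 0.633, 0.775, -0.001]
ft_force: [0.3, -0.5, 0.0]
width: 0.0005
grasp_force: 0.0
```

View pics/scene5.png

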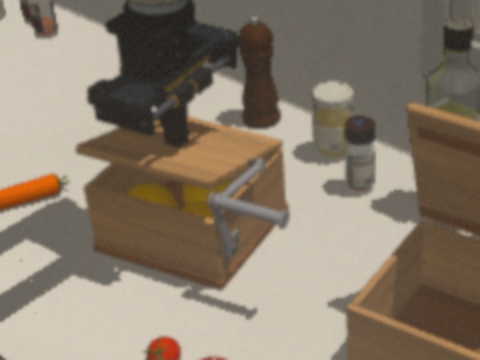

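The lid follows the fingers (contact at (178,138)) and is about 15° from shut. I continue to the stop.

```bash
python3 -m creep '[0,0,0.006,0,0,0,-1, 0,0,0.012,0,0,0,-1, 0,0,0.018,0,0,0,-1, 0,0,0.024,0,0,0,-1, 0,0,0.029,0,0,0,-1, 0,0,0.033,0,0,0,-1, 0,0,0.036,0,0,0,-1, 0,0,0.038,0,0,0,-1]'
```

```text
clock: 12.95
tcp_pos: [0.5149, 0.1242, 0.1243]
ee_rot: [-0.0, 0.632, 0.775, -0.0]
ft_force: [-6.4, -2.2, 12.8]
width: 0.0006
grasp_force: 6.5
```

```bash
python3 -m creep '[0,0,0.001,0,0,0,-1, 0,0,0.002,0,0,0,-1, 0,0,0.003,0,0,0,-1, 0,0,0.004,0,0,0,-1, 0,0,0.004,0,0,0,-1, 0,0,0.004,0,0,0,-1, 0,0,0.004,0,0,0,-1, 0,0,0.004,0,0,0,-1]'
```

```text
clock: 13.75
tcp_pos: [0.515, 0.1242, 0.1242]
ee_rot: [-0.0, 0.632, 0.775, -0.0]
ft_force: [-14.4, -1.8, 25.1]
width: 0.0004
grasp_force: 12.6
```

It is on the stop: z held at 0.124 while the force rose. I lift away and check.

```bash
python3 -m creep '[0,0,-0.004,0,0,0,-1, 0,0,-0.012,0,0,0,-1, 0,0,-0.04,0,0,0,-1, 0,0,-0.09,0,0,0,-1, 0,0,-0.14,0,0,0,-1, 0,0,-0.19,0,0,0,-1, 0,0,-0.23,0,0,0,-1, 0,0,-0.23,0,0,0,-1]'
python3 - <<'E'
from h import *
p=np.load('p.npy')
f=viewer.grab_frame("scene")
print("pin expect",proj(f,w(p,[-.088,-.154,.142])),[ (d["centre"],d["confidence"]) for d in viewer.landmark_of(f,"fruit_box_pin")],"edge",[d["centre"] for d in viewer.landmark_of(f,"empty_box_edge")])
cv2.imwrite("pics/scene6.png",cv2.resize(f["frame"][110:330,150:480],None,fx=2.2,fy=2.2))
E
```

```text
clock: 14.55
tcp_pos: [0.5177, 0.1244, 0.3108]
ee_rot: [0.004, 0.633, 0.775, 0.004]
ft_force: [-0.1, -0.2, 0.8]
width: 0.0007
grasp_force: 0.0
pin expect [[257.21638415 215.28053267]] [([260.6, 215.9], 0.79)] edge [[375.5, 175.1]]
```

View pics/scene6.png

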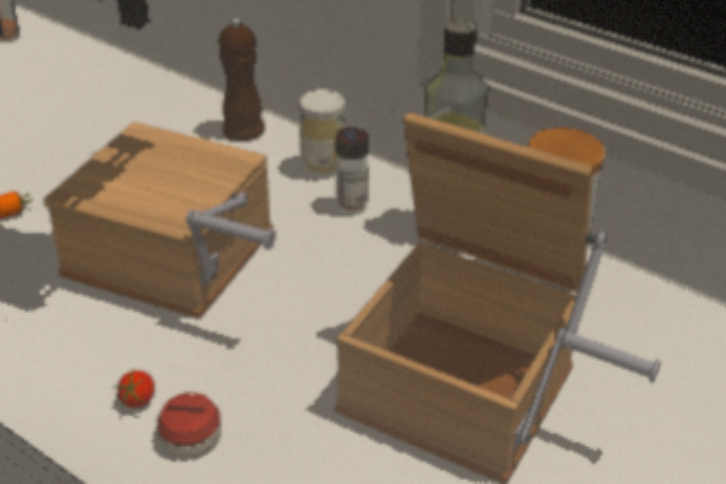

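The lid lies flush on the lemon chest at (160,180). The pin is seen at (260.6,215.9), against (257,215) expected with the lid shut. The empty chest is still open and the arm is clear.

```bash
python3 -c "
from bench import sign_off
print(sign_off())"
```

```text
the job is handed in; nothing more can be done
None
```

I unlocked the lemon chest's stay by its pin, then lowered the lid gently until it was fully shut against its stop. The empty chest was left open and untouched, and the job is handed in at about 15 s on the clock.

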